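Pass the spice box between the sugar dome and the glasses

ROBOT

A 7-joint arm with a two-finger parallel gripper is mounted at the origin on the work surface. World frame = base frame: x ahead of the robot, y to its left, z up, the work surface at z = 0. Lengths are in mm, angles in rad, forces in N, time in s.
With the tool pointing down it reaches from about 425 to 875 mm from the base axis. Payload 8.4 kg.
Tool frame: the origin (TCP) lies between the finger pads; the fingertips stand 17 mm ahead of it and the grasp point (between the pads) lies 2 mm behind it (arm.tips_ahead is the distance from the TCP to the fingertips, in mm); z points along the fingers, y is the line along which they close (so a half turn about z gives the same grasp; the last joint's range is limited). The gripper opens to 87 mm and grips with 3 to 60 N. Pads are 19 mm wide; open, the fingers measure 117 mm over their backs; the gripper's body (75 mm by 190 mm) begins 51 mm behind the grasp point.
Start: joints at [1.041, 0.333, 0.04, 1.465, -0.013, 1.343, -0.059], TCP at [271.414, -590.592, 239.546] pointing down, gripper open.
Joint ranges: [-2.58, 2.58], [-0.38, 2.09], [-1.3, 1.39], [0.25, 2.4], [-1.5, 4.64], [0.08, 2.09], [-2.65, 2.65]. Speed limits (rad/s): [2.22, 2.22, 2.79, 2.79, 3.14, 3.14, 3.14].

INTERFACE

Orientations are given as a unit quaternion [x, y, z, w].
In Python, from workcell import arm gives the robot as it stands.
- The arm moves only by the shell command python3 -m handwheel 'ROWS'. ROWS is JSON, a list of rows, each an object with "hand": the opening, from 0 (shut) to 1 (fully open); "dp": the shift along the tool's x, y, z in m, a list of three; "delta_rot": the turn, a rotation vector about the tool's x, y, z in degrees, a list of three. In form: [{"hand": hand, "dp": [dx, dy, dz], "delta_rot": [wx, wy, wz]}, ...]. A call has 1 to 8 rows; each row shifts and turns the commanded pose from where the row before left it, along the tool's axes as they then stand; what a row does not reach is not made up. A row lasts 1/10 s, in which the tool goes at most 50 mm and 8.59 degrees, less where a joint would pass 70% of its speed; a pose out of reach is approached as far as the arm can. A call is refused whole if a number of a shift passes 0.05 or a number of a turn 8.59, either way. A call with a gripper value outside its range is refused whole. The fingers move at their own pace and stop on an object; the grip force is fixed at half the most. Time passes only in rows, so rows that do not move let the fingers close. It gives the time, the measured TCP pose, the force, the opening and the grip force at its end, in the units of the state.
- arm.observe(): the state, without advancing time (a new reading comes with each control period).
- arm.grab_frame(name): name is "side" or "top" or "wrist"; returns a dict with "pixels" (420x560x3 uint8, red, green, blue), "range_z" (420x560 float32, mm along the optical axis (not along the pixel's ray), 0 where there is no reading), "fovy" (degrees; the focal length in pixels is half the picture's height over the tangent of half this angle, whatever the lens; pixels are square), "cx", "cy" (the principal point, pixels), "T" (4x4, takes a point from camera to world coordinates); the wrist camera has in their place "mount" (4x4, takes a point from camera to tool coordinates, whose origin is the TCP and whose axes are the flange's). Camera axes: x right, y down, z forward; pixel columns grow to the right and rows downward; lengths in mm; the calibration is good to about 2 mm. A picture is of the moment at which its call begins: read the wrist's pose just before it.
- arm.close_job(): hands the job in; it is judged then, once.
Trained networks look in a picture, given as the dict that the camera call returned (one of the last four; its "shot" number tells which), for a name from the list of things; names that differ only in an ending like _2 or _b are one class to them, and where a whole thing is asked for, a point or a joint stands for the part that bears it (a point fixed in the world has none). Each returns a list of dicts, best first, with "score" (0 to 1); they miss things now and then, are a little off and sometimes report something else, mostly with a low value. They report only what shows in the picture. A call takes as long as a camera call. They do not tell look-alikes from the thing itself.
- arm.trace(picture, thing): "mask" (420x560 bool, what is visible of it) and "at" ([column, row] in pixels, amid what is visible of it).
- arm.mark_of(picture, thing): "at" ([column, row] in pixels: a listed point, or the origin of a listed thing).
The state is a dict: "time": time; "qpos": joint angles; "qd": joint speeds; "effort": joint torques, N m; "ee_pos": TCP position; "tcp_rot": TCP orientation; "ft_force": force on the tool from outside, world axes, zero at the start; "wrist_torque": the same for the moment, N m; "grip_width": finger opening in mm; "gripper_force": force on a finger pad.
Only numpy, scipy, OpenCV 4.12 (cv2) and the standard library are available. Lean on these libraries where they do the work, as an engineer would, in place of code of your own. Each camera call takes 0.05 s, during which the arm holds its last target. There are 200 camera calls.

TASK

Push the plastic spice box along the table through the narrow gap between the ceramic sugar dome and the nested pair of amber glasses next to it, until it stands wholly on the paper mat on the other side. Only push it: do not lift it off the table or tip it, do not ram it or the hand hard against the dome or the glasses, and leave all the other things where they are. Finish with the hand clear of everything.

Things in the scene. Friction and masses are not known exactly. Their poses are not given: they have to be found in the camera images.
- spicebox: the part to push: a loose closed plastic box 120 (x) by 92 (y) by 58 mm high, about 0.3 kg, grey with a white lid, a round catch button on the lid 40 mm towards +x. Origin: centre of its underside, z up. At the start its x points through the gap within 0.25 rad; it stands up to 25 mm off the gap's middle line and 145 to 185 mm before the line joining dome and glasses
- box_center (a point): the middle of the spice box, 29 mm up
- box_corner0 (a point): corner of the spice box's underside at its +60 mm x, +46 mm y
- box_corner1 (a point): corner of the spice box's underside at its +60 mm x, -46 mm y
- box_corner2 (a point): corner of the spice box's underside at its -60 mm x, -46 mm y
- box_corner3 (a point): corner of the spice box's underside at its -60 mm x, +46 mm y
- dome: the white ceramic sugar dome, fixed: round, its foot 100 mm across (keep 50 mm radius clear of it), with a knob, 72 mm high in all. Origin: centre of its underside. It and the pair of glasses leave a gap 100 mm wide at the narrowest, 8 mm more than the box; either may be the one nearer the robot
- glasses: the nested pair of amber glasses that stands next to the dome, fixed: round, 68 mm across at the foot, at most 80 mm across (40 mm radius, at the lower glass's rim 56 mm up), 78 mm high. Origin: centre of its underside, 190 mm from the dome's
- mat: thin flat paper mat with a cork-brown middle, lying on the table beyond the gap, no step to its edge: 200 (its x) by 150 mm (its y). Origin: its centre. Its x axis is the way through the gap and points away from the gap; its centre is 175 mm past the line that joins dome and glasses
- teapot: bystander: glass teapot with steel lid, 132 mm across the belly, 130 mm high, spout to its +y and handle to its -y, reaching about 110 mm from its axis. Origin: centre of its underside
- glasses2: bystander: another nested pair of amber glasses, loose, same size, standing away from the gap. Origin: centre of its underside
- spoon: bystander: small wooden spoon 140 mm long lying along its x beside the mat. Origin on the table under its middle
- creamer: bystander: small white ceramic jug, 60 mm across, 62 mm high, handle to its +y. Origin: centre of its underside
- dish: bystander: small blue ceramic bowl, 80 mm across, 24 mm high. Origin: centre of its underside
- jar: bystander: small glass jar with wooden cap, 62 mm across, 85 mm high. Origin: centre of its underside
There are look-alikes about, which are no part of the job. What is shaped like the glasses but green is not meant. Leave any purple look-alike of the dome alone.

How it is judged:
By the outcome, as a careful person would: the job done as asked, in the order asked, and still so for the second after the job is handed in, with the robot touching nothing.
It also fails if it takes over 69 s, if anything falls off the work surface, if the arm or the gripper's body presses on something with over 40 N, if the wrist force passes 120 N, or if a joint passes its speed limit or range.

## Working session

There is one attempt and no reset: what is moved stays moved. The work goes in short steps, Python scripts to look and compute and a shell command to move; the robot and the scene stay as the last step left them, time stands still between calls to the robot, and variables do not carry over. Pictures are saved under pics/ and viewed, at most 10 in all, crops included, and the job is handed in when it is done.

```bash
mkdir -p pics
cat > h.py <<'E'
import numpy as np, cv2
from workcell import arm
from scipy.spatial.transform import Rotation as R
def K(f):
    fl=210/np.tan(np.radians(f["fovy"])/2); return fl,f["cx"],f["cy"]
def TT(f,s=None):
    if "T" in f: return np.array(f["T"])
    M=np.eye(4); M[:3,:3]=R.from_quat(s["tcp_rot"]).as_matrix(); M[:3,3]=s["ee_pos"]; return M@np.array(f["mount"])
def cloud(f,T):
    fl,cx,cy=K(f); z=f["range_z"].astype(float); v,u=np.mgrid[:420,:560]
    p=np.stack([(u-cx)/fl*z,(v-cy)/fl*z,z],-1)@T[:3,:3].T+T[:3,3]; p[z==0]=np.nan; return p
def ray(f,T,at,h):
    fl,cx,cy=K(f); d=T[:3,:3]@np.array([(at[0]-cx)/fl,(at[1]-cy)/fl,1]); o=T[:3,3]; return o+d*(h-o[2])/d[2]
E
python3 - <<'E'
from h import *
s=arm.observe(); print({k:np.round(v,3).tolist() for k,v in s.items()})
for n in ["top","side"]:
    f=arm.grab_frame(n); T=TT(f,s); cv2.imwrite(f"pics/{n}0.png",f["pixels"][...,::-1]); P=cloud(f,T)
    print(n,np.round(T,2).tolist())
    for t in ["spicebox","dome","glasses","mat","teapot","glasses2","spoon","creamer","dish","jar"]:
        for r in arm.mark_of(f,t)[:4]: print(t,round(r["score"],2),np.round(r["at"]),np.round(ray(f,T,r["at"],0)[:2]))
E
```

```text
{'time': 0.0, 'qpos': [1.041, 0.334, 0.04, 1.466, -0.013, 1.343, -0.058], 'qd': [-0.0, 0.001, 0.0, -0.001, 0.0, -0.001, -0.0], 'effort': [-0.001, -65.637, 1.335, -40.381, -0.06, 0.045, 0.0], 'ee_pos': [271.218, -590.224, 238.669], 'tcp_rot': [0.977, 0.214, -0.0, -0.001], 'ft_force': [0.068, -0.731, 0.561], 'wrist_torque': [0.01, 0.0, -0.001], 'gripper_force': 0.0, 'grip_width': 87.322}
top [[0.1, -0.97, 0.2, 325.27], [-0.99, -0.1, 0.02, -59.05], [0.0, -0.2, -0.98, 1203.87], [0.0, 0.0, 0.0, 1.0]]
spicebox 0.73 [204. 222.] [527. 175.]
dome 0.88 [266. 262.] [440.   7.]
dome 0.55 [200. 309.] [307. 156.]
glasses 0.95 [228. 129.] [784. 147.]
glasses 0.73 [261. 186.] [638.  42.]
glasses 0.65 [142. 162.] [670. 361.]
mat 0.92 [332. 219.] [ 570. -150.]
teapot 0.73 [462. 228.] [ 579. -486.]
teapot 0.63 [263. 261.] [443.  13.]
teapot 0.53 [190. 155.] [702. 237.]
teapot 0.52 [262. 187.] [635.  39.]
glasses2 0.95 [228. 129.] [784. 147.]
glasses2 0.73 [261. 186.] [638.  42.]
glasses2 0.65 [142. 162.] [670. 361.]
spoon 0.58 [335. 169.] [ 704. -147.]
creamer 0.82 [191. 158.] [693. 235.]
dish 0.81 [309. 289.] [ 386. -109.]
jar 0.8 [271. 136.] [776.  32.]
side [[-1.0, -0.01, 0.03, 516.85], [-0.04, 0.67, -0.74, 789.73], [-0.01, -0.74, -0.67, 824.73], [0.0, 0.0, 0.0, 1.0]]
spicebox 0.9 [286. 289.] [526. 182.]
dome 0.74 [318. 235.] [444.   7.]
dome 0.68 [209. 359.] [679. 362.]
dome 0.59 [376. 284.] [313. 161.]
glasses 0.98 [180. 276.] [784. 150.]
glasses 0.93 [249. 239.] [624.  24.]
glasses 0.64 [211. 361.] [675. 364.]
mat 0.74 [276. 195.] [ 562. -152.]
teapot 0.74 [271. 134.] [ 589. -474.]
glasses2 0.98 [180. 276.] [784. 150.]
glasses2 0.93 [249. 239.] [624.  24.]
glasses2 0.64 [211. 361.] [675. 364.]
spoon 0.82 [228. 195.] [ 701. -149.]
creamer 0.95 [207. 310.] [702. 245.]
dish 0.85 [336. 202.] [ 388. -123.]
jar 0.9 [188. 237.] [788.  22.]
```

View pics/top0.png

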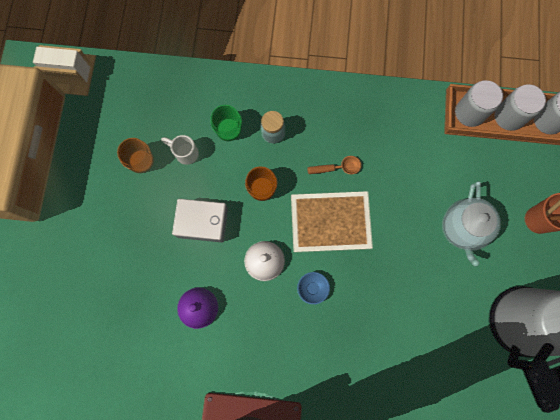

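View pics/side0.png

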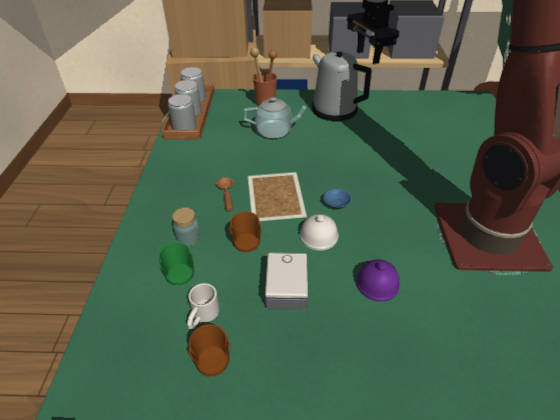

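Meant: white dome, top (265,260). Its purple look-alike is at (198,307). Meant glasses: amber pair at (262,184), next to the dome. The green pair at (227,123) and the amber pair at (135,155) by the creamer are not meant. The box is at (200,220) with its button to the right, and the mat is at (332,221). Next come precise fits and one crop to confirm.

```bash
cat >> h.py <<'E'
def near(f,thing,at,r=45):
    c=[x for x in arm.trace(f,thing) if np.hypot(*(np.array(x["at"])-at))<r]; return c[0]["mask"] if c else None
def circ(p):
    A=np.c_[2*p,np.ones(len(p))]; x=np.linalg.lstsq(A,(p**2).sum(1),rcond=None)[0]; return x[:2],np.sqrt(x[2]+x[:2]@x[:2])
def rect(q):
    (c,wh,a)=cv2.minAreaRect(q.astype(np.float32)); b=cv2.boxPoints((c,wh,a)); return np.array(c),wh,a,b
E
python3 - <<'E'
from h import *
pos={"top":dict(spicebox=(200,220),dome=(265,260),glasses=(262,184),mat=(332,221)),"side":dict(spicebox=(287,280),dome=(319,232),glasses=(246,232),mat=(276,195))}
for n in ["top","side"]:
    f=arm.grab_frame(n); T=TT(f); P=cloud(f,T)
    if n=="top": cv2.imwrite("pics/crop.png",cv2.resize(f["pixels"][110:340,110:390,::-1],None,fx=2.8,fy=2.6))
    for t,at in pos[n].items():
        m=near(f,t,at)
        if m is None: print(n,t,"none"); continue
        m=cv2.erode(m.astype(np.uint8),np.ones((3,3)))>0 if t!="mat" else m
        q=P[m]; q=q[~np.isnan(q[:,0])]; z=q[:,2]; print(n,t,len(q),"z pct",np.percentile(z,[2,50,95,100]).round(1))
        if t=="spicebox":
            k=q[abs(z-58)<5]; c,wh,a,b=rect(k[:,:2]); print(" ",c.round(1),np.round(wh),a,np.median(k[:,2]))
        if t=="dome": k=q[z>z.max()-8]; print("  knob",k.mean(0).round(1),len(k)); k=q[(z>8)&(z<50)]; print("  low circ",circ(k[:,:2]))
        if t=="glasses":
            k=q[z>z.max()-8]; print("  rim",circ(k[:,:2]),len(k))
            k=q[(z>8)]; print("  all mean",k.mean(0),cv2.minEnclosingCircle(k[:,:2].astype(np.float32)))
        if t=="mat":
            v,u=np.nonzero(m); w=np.array([ray(f,T,(a,b),0)[:2] for a,b in zip(u,v)]); c,wh,a,b=rect(w); print("  ",c.round(1),np.round(wh),a, w.mean(0), np.median(z))
E
```

```text
top spicebox 1776 z pct [36.7 58.1 61.8 65.1]
  [523.7 178.7] [ 90. 116.] 0.04302772879600525 58.27003411516523
top dome 1108 z pct [11.6 48.3 60.5 75.5]
  knob [443.5  11.6  70.6] 45
  low circ (array([441.67718691,  11.91327738]), np.float64(38.7403005165016))
top glasses 689 z pct [ 2.3 31.5 77.8 83.7]
  rim (array([629.94029745,  39.30628618]), np.float64(33.926591048293076)) 53
  all mean [634.05712484  41.17446713  45.40252419] ((628.46875, 38.622406005859375), 36.633155822753906)
top mat 4369 z pct [-3.8  1.1  4.9  9.6]
   [ 563.6 -147.2] [150. 200.] 8.3445463180542 [ 562.36120251 -147.27951896] 1.1280894315980277
side spicebox 2077 z pct [12.6 57.9 60.7 64. ]
  [524.7 181.6] [120.  89.] 89.7719955444336 58.405647637049015
side dome 940 z pct [ 7.5 42.7 58.7 73.9]
  knob [442.2  13.7  69.7] 35
  low circ (array([443.04114465,  19.85311436]), np.float64(35.979002036638256))
side glasses 879 z pct [10.9 52.5 76.9 80.9]
  rim (array([629.62246334,  40.00106323]), np.float64(34.03538105746953)) 90
  all mean [628.67702864  44.9490371   49.79175585] ((630.0517578125, 41.43119430541992), 38.56088638305664)
side mat 2224 z pct [-1.6  1.7  4.4  7. ]
   [ 561.7 -150.3] [149. 201.] 7.440509796142578 [ 559.42962265 -147.0260463 ] 1.6977532200774021
```

View pics/crop.png

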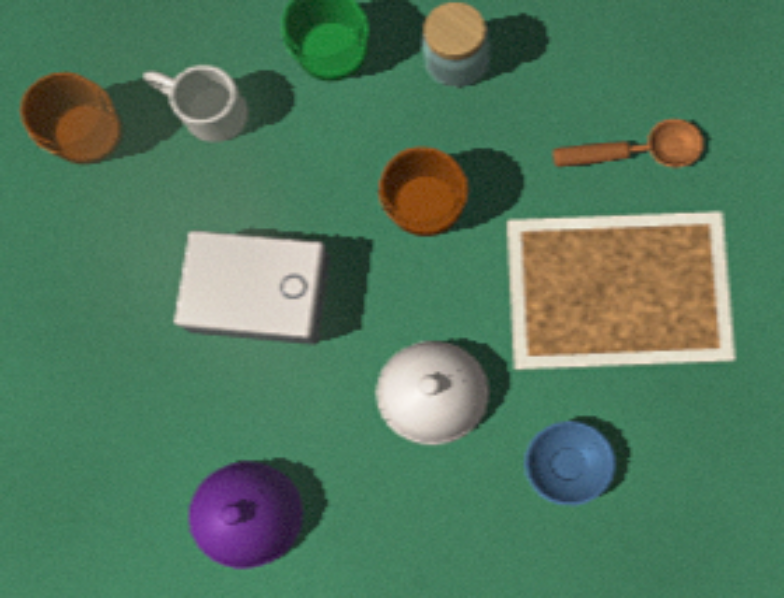

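The crop confirms the targets: the white dome at crop (432,390), the lone amber glasses at (424,190) beside it, and the box button facing the mat. The dome–glasses distance measures 189 mm against 190 given, and the mat axis is about 8°, matching the gap normal. I'll raise the hand and check the area around it.

```bash
python3 -m handwheel '[{"hand":0.46,"dp":[0,0,-0.04],"delta_rot":[0,0,0]},{"hand":0.46,"dp":[0,0,-0.04],"delta_rot":[0,0,0]},{"hand":0.46,"dp":[0,0,-0.04],"delta_rot":[0,0,0]},{"hand":0.46,"dp":[0,0,0],"delta_rot":[0,0,0]}]'
cat >> h.py <<'E'
D=np.array([443,12.5]);G=np.array([629.8,39.6]);e=(G-D)/np.linalg.norm(G-D);fw=np.array([e[1],-e[0]]);M0=D+e*99.7
def state():
    s=arm.observe();m=R.from_quat(s["tcp_rot"]).as_matrix();p=np.array(s["ee_pos"])
    d=p[:2]-M0
    print("t",round(s["time"],2),"p",p.round(1),"yaw",np.degrees(np.arctan2(m[1,0],m[0,0])).round(2),"tilt",m[:,2].round(3),"along/lat",(d@fw).round(1),(d@e).round(1),"F",np.round(s["ft_force"],1),"w",round(s["grip_width"],1),"q",np.round(s["qpos"],2)); return s,m,p
def plan(p,yaw,tgt,yt,n):
    """equal world steps and turns, printed in tool axes (tool down)"""
    dy=(yt-yaw)/n; st=(np.array(tgt)-p)/n
    for i in range(n):
        a=np.radians(yaw+dy*i); c,s=np.cos(a),np.sin(a)
        print([round(x/1000,4) for x in (c*st[0]+s*st[1], s*st[0]-c*st[1], -st[2])],"rz",round(-dy,2))
E
python3 - <<'E'
from h import *
s,m,p=state(); f=arm.grab_frame("side"); P=cloud(f,TT(f)).reshape(-1,3); P=P[~np.isnan(P[:,0])]
q=P[(P[:,0]>100)&(P[:,0]<700)&(P[:,1]>-760)&(P[:,1]<-350)&(P[:,2]>30)]
for x in range(100,700,60):
  print(x,[int(q[(abs(q[:,0]-x-30)<30)&(abs(q[:,1]-y)<30)][:,2].max(initial=0)) for y in range(-720,-340,60)])
print(M0,np.degrees(np.arctan2(-fw[1],-fw[0])))
yaw=np.degrees(np.arctan2(m[1,0],m[0,0]))
plan(p,yaw,(560,-150,360),yaw+40,11)
E
```

```text
time: 2.0
ee_pos: [272.1, -592.1, 366.2]
tcp_rot: [0.977, 0.214, 0.001, 0.005]
ft_force: [-0.5, -0.5, -0.1]
grip_width: 62.9
gripper_force: 0.0
t 2.0 p [ 272.1 -592.1  366.2] yaw 24.67 tilt [ 0.005 -0.008 -1.   ] along/lat 573.8 -355.6 F [-0.5 -0.5 -0.1] w 62.9 q [ 1.04  0.3   0.05  1.25 -0.01  1.58 -0.06]
100 [0, 0, 0, 0, 0, 0, 0]
160 [0, 0, 0, 424, 0, 0, 0]
220 [0, 351, 392, 426, 430, 0, 0]
280 [0, 206, 395, 140, 0, 0, 0]
340 [199, 222, 218, 186, 0, 0, 0]
400 [192, 203, 202, 59, 0, 0, 0]
460 [0, 0, 0, 0, 103, 0, 0]
520 [109, 212, 0, 109, 131, 107, 0]
580 [113, 221, 0, 109, 131, 105, 0]
640 [113, 228, 0, 0, 95, 0, 0]
[541.66709615  26.81412369] 98.25459287570762
[np.float64(0.0406), np.float64(-0.0256), np.float64(0.0006)] rz -3.64
[np.float64(0.0421), np.float64(-0.023), np.float64(0.0006)] rz -3.64
[np.float64(0.0435), np.float64(-0.0203), np.float64(0.0006)] rz -3.64
[np.float64(0.0447), np.float64(-0.0175), np.float64(0.0006)] rz -3.64
[np.float64(0.0457), np.float64(-0.0146), np.float64(0.0006)] rz -3.64
[np.float64(0.0465), np.float64(-0.0117), np.float64(0.0006)] rz -3.64
[np.float64(0.0472), np.float64(-0.0087), np.float64(0.0006)] rz -3.64
[np.float64(0.0476), np.float64(-0.0057), np.float64(0.0006)] rz -3.64
[np.float64(0.0479), np.float64(-0.0026), np.float64(0.0006)] rz -3.64
[np.float64(0.048), np.float64(0.0004), np.float64(0.0006)] rz -3.64
[np.float64(0.0478), np.float64(0.0034), np.float64(0.0006)] rz -3.64
```

```bash
python3 -m handwheel '[{"hand":0.46,"dp":[0.041,-0.026,0],"delta_rot":[0,0,-3.64]},{"hand":0.46,"dp":[0.042,-0.023,0],"delta_rot":[0,0,-3.64]},{"hand":0.46,"dp":[0.044,-0.02,0],"delta_rot":[0,0,-3.64]},{"hand":0.46,"dp":[0.045,-0.017,0],"delta_rot":[0,0,-3.64]},{"hand":0.46,"dp":[0.046,-0.015,0],"delta_rot":[0,0,-3.64]},{"hand":0.46,"dp":[0.047,-0.012,0],"delta_rot":[0,0,-3.64]},{"hand":0.46,"dp":[0.047,-0.009,0],"delta_rot":[0,0,-3.64]},{"hand":0.46,"dp":[0.048,-0.006,0],"delta_rot":[0,0,-3.64]}]' >/dev/null
python3 -m handwheel '[{"hand":0.46,"dp":[0.048,-0.003,0],"delta_rot":[0,0,-3.64]},{"hand":0.46,"dp":[0.048,0,0],"delta_rot":[0,0,-3.64]},{"hand":0.46,"dp":[0.048,0.003,0],"delta_rot":[0,0,-3.64]},{"hand":0.46,"dp":[0,0,0],"delta_rot":[0,0,0]}]' >/dev/null
python3 - <<'E'
from h import *
s,m,p=state(); yaw=np.degrees(np.arctan2(m[1,0],m[0,0]))
plan(p,yaw,(510,290,200),98.25,11)
E
```

```text
t 3.25 p [ 561.6 -137.4  358. ] yaw 65.45 tilt [-0.001  0.004 -1.   ] along/lat 165.3 -3.9 F [-1.1 -0.3  0.2] w 39.7 q [ 0.49  0.18 -0.38  1.43  0.06  1.55 -0.32]
[np.float64(0.0334), np.float64(-0.0204), np.float64(0.0144)] rz -2.98
[np.float64(0.0344), np.float64(-0.0186), np.float64(0.0144)] rz -2.98
[np.float64(0.0353), np.float64(-0.0168), np.float64(0.0144)] rz -2.98
[np.float64(0.0362), np.float64(-0.015), np.float64(0.0144)] rz -2.98
[np.float64(0.0369), np.float64(-0.0131), np.float64(0.0144)] rz -2.98
[np.float64(0.0375), np.float64(-0.0111), np.float64(0.0144)] rz -2.98
[np.float64(0.038), np.float64(-0.0092), np.float64(0.0144)] rz -2.98
[np.float64(0.0385), np.float64(-0.0072), np.float64(0.0144)] rz -2.98
[np.float64(0.0388), np.float64(-0.0052), np.float64(0.0144)] rz -2.98
[np.float64(0.039), np.float64(-0.0031), np.float64(0.0144)] rz -2.98
[np.float64(0.0391), np.float64(-0.0011), np.float64(0.0144)] rz -2.98
```

```bash
python3 -m handwheel '[{"hand":0.46,"dp":[0.033,-0.02,0],"delta_rot":[0,0,-2.98]},{"hand":0.46,"dp":[0.034,-0.019,0],"delta_rot":[0,0,-2.98]},{"hand":0.46,"dp":[0.035,-0.017,0],"delta_rot":[0,0,-2.98]},{"hand":0.46,"dp":[0.036,-0.015,0],"delta_rot":[0,0,-2.98]},{"hand":0.46,"dp":[0.037,-0.013,0],"delta_rot":[0,0,-2.98]},{"hand":0.46,"dp":[0.037,-0.011,0],"delta_rot":[0,0,-2.98]},{"hand":0.46,"dp":[0,0,0],"delta_rot":[0,0,0]}]' >/dev/null
python3 - <<'E'
from h import *
s,m,p=state(); f=arm.grab_frame("wrist"); T=TT(f,s); cv2.imwrite("pics/w1.png",f["pixels"][...,::-1]); print(T.round(2).tolist())
P=cloud(f,T)
for t in ["spicebox","dome","glasses","mat"]:
    for r in arm.trace(f,t)[:3]:
        q=P[r["mask"]]; q=q[~np.isnan(q[:,0])]; z=q[:,2]; print(t,round(r["score"],2),np.round(r["at"]),len(q),np.percentile(z,[5,50,99]).round(1) if len(q) else "")
        if len(q)<200: continue
        if t=="spicebox": k=q[abs(z-58)<4]; print(rect(k[:,:2])[:3] if len(k) else "")
        if t=="dome": k=q[z>64]; print(k.mean(0))
        if t=="glasses": k=q[z>70]; print(circ(k[:,:2]) if len(k)>20 else "")
        if t=="mat": print(rect(q[:,:2])[:3])
yaw=np.degrees(np.arctan2(m[1,0],m[0,0]))
plan(p,yaw,(507,290,150),98.25,7)
E
```

```text
t 3.95 p [531.9  92.8 358.9] yaw 83.2 tilt [-0.001  0.002 -1.   ] along/lat -66.7 -0.2 F [-0.6  0.5 -0.2] w 40.1 q [ 0.27  0.11 -0.58  1.51  0.06  1.54 -0.42]
[[0.99, -0.11, -0.04, 541.44], [-0.12, -0.95, -0.29, 175.34], [-0.0, 0.3, -0.96, 504.02], [0.0, 0.0, 0.0, 1.0]]
spicebox 0.68 [269. 111.] 5692 [56.  57.6 60. ]
(array([522.6887207 , 182.29026794]), (91.57965850830078, 119.43563079833984), 0.23393745720386505)
dome 0.89 [235. 220.] 2620 [ 8.  46.3 71.7]
[449.82558453  25.30486932 100.69459266]
dome 0.65 [134. 139.] 3418 [ 8.9 46.4 71. ]
[310.84482028 164.36079475  69.36323348]
dome 0.33 [447. 193.] 2234 [12.7 80.2 86.1]
[780.41789479  31.26972555  82.87593341]
glasses 0.82 [350. 198.] 2389 [ 4.6 44.2 78.8]
(array([628.71486695,  41.57126872]), np.float64(34.26481006665367))
glasses 0.78 [454. 112.] 3448 [ 5.4 49.4 78.5]
(array([781.18772399, 148.75851118]), np.float64(34.29991798336619))
mat 0.89 [294. 270.] 3310 [-1.1  0.3  2.4]
(array([550.09033203, -74.16964722]), (150.25491333007812, 346.13134765625), 8.523788452148438)
mat 0.65 [266. 106.] 5818 [55.8 57.6 60. ]
(array([519.28820801, 183.55079651]), (104.4651107788086, 134.380126953125), 0.9649471044540405)
[np.float64(0.0275), np.float64(-0.0069), np.float64(0.0298)] rz -2.15
[np.float64(0.0278), np.float64(-0.0058), np.float64(0.0298)] rz -2.15
[np.float64(0.028), np.float64(-0.0048), np.float64(0.0298)] rz -2.15
[np.float64(0.0281), np.float64(-0.0037), np.float64(0.0298)] rz -2.15
[np.float64(0.0283), np.float64(-0.0027), np.float64(0.0298)] rz -2.15
[np.float64(0.0283), np.float64(-0.0016), np.float64(0.0298)] rz -2.15
[np.float64(0.0284), np.float64(-0.0005), np.float64(0.0298)] rz -2.15
```

View pics/w1.png

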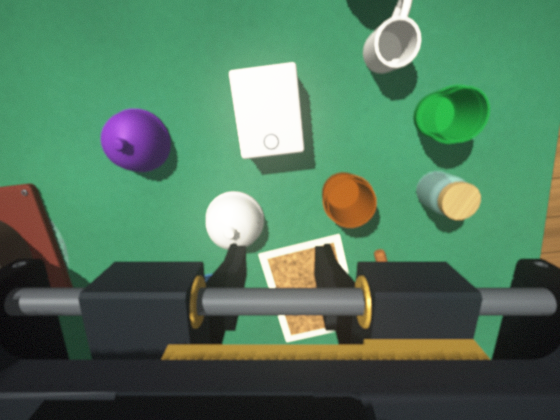

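Wrist view: box at (268,110), dome (235,220), glasses (350,200), mat below between the fingers. This agrees with the fixed cameras. Now going down behind the box.

```bash
python3 -m handwheel '[{"hand":0.46,"dp":[0.0275,-0.007,0.03],"delta_rot":[0,0,-2.15]},{"hand":0.46,"dp":[0.028,-0.006,0.03],"delta_rot":[0,0,-2.15]},{"hand":0.46,"dp":[0.028,-0.005,0.03],"delta_rot":[0,0,-2.15]},{"hand":0.46,"dp":[0.028,-0.004,0.03],"delta_rot":[0,0,-2.15]},{"hand":0.46,"dp":[0.028,-0.003,0.03],"delta_rot":[0,0,-2.15]},{"hand":0.46,"dp":[0.028,-0.002,0.03],"delta_rot":[0,0,-2.15]},{"hand":0.46,"dp":[0.028,0,0.03],"delta_rot":[0,0,-2.15]},{"hand":0.46,"dp":[0,0,0],"delta_rot":[0,0,0]}]' >/dev/null
python3 -m handwheel '[{"hand":0.46,"dp":[0,0,0.03],"delta_rot":[0,0,0]},{"hand":0.46,"dp":[0,0,0.03],"delta_rot":[0,0,0]},{"hand":0.46,"dp":[0,0,0.03],"delta_rot":[0,0,0]},{"hand":0.46,"dp":[0,0,0],"delta_rot":[0,0,0]},{"hand":0.46,"dp":[0,0,0],"delta_rot":[0,0,0]}]' >/dev/null
python3 - <<'E'
from h import *
state()
E
```

```text
t 5.5 p [510.5 282.1  60.2] yaw 97.54 tilt [-0. -0. -1.] along/lat -257.1 5.8 F [ 0.1 -0.5  0.5] w 39.8 q [-0.04  0.44 -0.66  1.79  0.32  1.01 -0.69]
```

```bash
python3 -m handwheel '[{"hand":0.46,"dp":[-0.005,0.001,0.009],"delta_rot":[0,0,-0.7]},{"hand":0.46,"dp":[-0.005,0.001,0.009],"delta_rot":[0,0,0]},{"hand":0.46,"dp":[-0.006,0,0],"delta_rot":[0,0,0]},{"hand":0.46,"dp":[-0.006,0,0],"delta_rot":[0,0,0]},{"hand":0.46,"dp":[-0.006,0,0],"delta_rot":[0,0,0]},{"hand":0.46,"dp":[-0.006,0,0],"delta_rot":[0,0,0]},{"hand":0.46,"dp":[-0.006,0,0],"delta_rot":[0,0,0]},{"hand":0.46,"dp":[-0.006,0,0],"delta_rot":[0,0,0]}]'
python3 -m handwheel '[{"hand":0.46,"dp":[-0.006,0,0],"delta_rot":[0,0,0]},{"hand":0.46,"dp":[-0.006,0,0],"delta_rot":[0,0,0]},{"hand":0.46,"dp":[0,0,0],"delta_rot":[0,0,0]}]' >/dev/null
cat >> h.py <<'E'
def boxpose(n,save=None,at=None):
    f=arm.grab_frame(n); T=TT(f); P=cloud(f,T)
    if save: cv2.imwrite(save,f["pixels"][...,::-1])
    for r in arm.trace(f,"spicebox")[:2]:
        q=P[r["mask"]]; q=q[~np.isnan(q[:,0])]; k=q[abs(q[:,2]-58)<4]
        if len(k)<100: continue
        c,wh,a,b=rect(k[:,:2]); d=b-M0
        print(n,round(r["score"],2),"c",c.round(1),"wh",np.round(wh,1),"a",round(a,2),"along/lat",((c-M0)@fw).round(1),((c-M0)@e).round(1),"corners al",(d@fw).round(1),"lat",(d@e).round(1))
E
python3 - <<'E'
from h import *
state(); boxpose("top","pics/t2.png"); boxpose("side","pics/s2.png")
E
```

```text
time: 6.3
ee_pos: [518.5, 237.7, 41.9]
tcp_rot: [0.654, 0.757, 0.0, -0.0]
ft_force: [-1.2, 2.4, 1.4]
grip_width: 40.4
gripper_force: 1.2
t 6.6 p [520.6 224.5  41.5] yaw 98.28 tilt [ 0.    -0.001 -1.   ] along/lat -198.7 7.5 F [ 1.3 -0.7  0. ] w 40.0 q [ 0.05  0.44 -0.65  1.85  0.32  0.96 -0.59]
top 0.67 c [538.3 149.1] wh [ 92.1 107.2] a 8.42 along/lat -121.5 14.2 corners al [-175.   -67.8  -68.1 -175.3] lat [-32.  -31.7  60.4  60.1]
top 0.5 c [710.1 252.3] wh [73.1 56.7] a 38.61 along/lat -199.0 199.1 corners al [-205.  -156.1 -193.  -241.9] lat [153.2 181.8 244.9 216.3]
side 0.75 c [551.7 159.6] wh [ 36.1 134.4] a 32.67 along/lat -130.0 29.0 corners al [-183.7  -61.3  -76.2 -198.6] lat [-15.3  40.3  73.2  17.7]
```

View pics/t2.png

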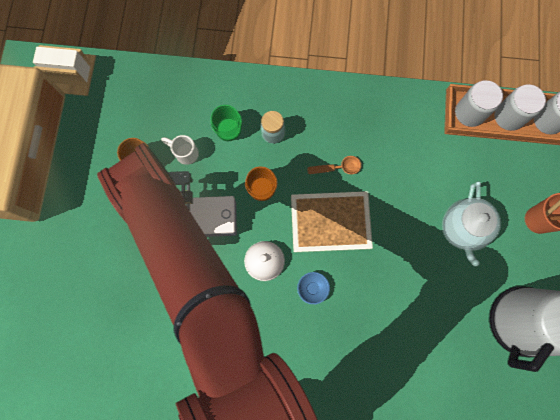

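Top view: the box is flush and aligned (8.4°, button at (226,213)), but it sits 14 mm toward the glasses. I'll back off and nudge it sideways from its glasses-side face.

```bash
python3 -m handwheel '[{"hand":0.46,"dp":[0.015,0,0],"delta_rot":[0,0,0]},{"hand":0.46,"dp":[0.015,0,-0.01],"delta_rot":[0,0,0]},{"hand":0,"dp":[0,0.01,-0.03],"delta_rot":[0,0,0]},{"hand":0,"dp":[0,0.035,-0.02],"delta_rot":[0,0,0]},{"hand":0,"dp":[0,0.035,0],"delta_rot":[0,0,0]},{"hand":0,"dp":[-0.045,0.01,0],"delta_rot":[0,0,0]},{"hand":0,"dp":[-0.045,0,0],"delta_rot":[0,0,0]},{"hand":0,"dp":[-0.01,0,0],"delta_rot":[0,0,0]}]' >/dev/null
python3 -m handwheel '[{"hand":0,"dp":[0,0,0],"delta_rot":[0,0,0]},{"hand":0,"dp":[0,0,0],"delta_rot":[0,0,0]},{"hand":0,"dp":[0,0,0],"delta_rot":[0,0,0]},{"hand":0,"dp":[0,0,0],"delta_rot":[0,0,0]}]' >/dev/null
python3 - <<'E'
from h import *
state(); boxpose("top"); boxpose("side")
E
```

```text
t 8.0 p [618.9 172.  101.9] yaw 98.52 tilt [ 0.     0.001 -1.   ] along/lat -132.6 97.2 F [ 0.3  0.6 -0.3] w 0.6 q [ 0.13  0.5  -0.62  1.61  0.31  1.13 -0.42]
side 0.64 c [536.3 155. ] wh [ 91.2 122.2] a 8.37 along/lat -127.7 13.1 corners al [-188.7  -66.5  -66.7 -188.8] lat [-32.6 -32.4  58.9  58.6]
side 0.43 c [669.8 370. ] wh [72.7 73.5] a 70.26 along/lat -321.2 176.1 corners al [-306.4 -271.8 -336.  -370.5] lat [126.6 191.5 225.6 160.7]
```

```bash
python3 -m handwheel '[{"hand":0,"dp":[-0.005,0,0.03],"delta_rot":[0,0,0.3]},{"hand":0,"dp":[0,0,0.03],"delta_rot":[0,0,0]},{"hand":0,"dp":[0,-0.01,0],"delta_rot":[0,0,0]},{"hand":0,"dp":[0,-0.006,0],"delta_rot":[0,0,0]},{"hand":0,"dp":[0,-0.005,0],"delta_rot":[0,0,0]},{"hand":0,"dp":[0,-0.005,0],"delta_rot":[0,0,0]},{"hand":0,"dp":[0,-0.005,0],"delta_rot":[0,0,0]},{"hand":0,"dp":[0,0,0],"delta_rot":[0,0,0]}]'
python3 - <<'E'
from h import *
state(); boxpose("side","pics/s3.png"); boxpose("top")
E
```

```text
time: 9.0
ee_pos: [589.8, 160.6, 42.7]
tcp_rot: [0.656, 0.755, 0.001, 0.001]
ft_force: [0.9, 0.6, 0.6]
grip_width: 0.1
gripper_force: 0.3
t 9.0 p [589.8 160.6  42.7] yaw 98.06 tilt [ 0.002  0.    -1.   ] along/lat -125.5 66.8 F [0.9 0.6 0.6] w 0.1 q [ 0.15  0.5  -0.61  1.74  0.34  1.   -0.45]
side 0.7 c [530.5 166.7] wh [91.3 96.4] a 7.66 along/lat -140.0 9.0 corners al [-188.7  -92.3  -91.3 -187.7] lat [-36.2 -37.2  54.2  55.2]
```

```bash
python3 -m handwheel '[{"hand":0,"dp":[0,-0.005,0],"delta_rot":[0,0,0]},{"hand":0,"dp":[0,-0.0045,0],"delta_rot":[0,0,0]},{"hand":0,"dp":[0,0,0],"delta_rot":[0,0,0]},{"hand":0,"dp":[0,0.03,0],"delta_rot":[0,0,0]},{"hand":0,"dp":[0,0.01,-0.04],"delta_rot":[0,0,0]},{"hand":0.46,"dp":[0.02,0,-0.03],"delta_rot":[0,0,0]},{"hand":0.46,"dp":[0.05,0,0],"delta_rot":[0,0,0]},{"hand":0.46,"dp":[0.04,-0.01,0],"delta_rot":[0,0,0]}]' >/dev/null
python3 - <<'E'
from h import *
state(); boxpose("side"); boxpose("top")
E
```

```text
t 10.0 p [594.5 273.8 112.3] yaw 97.96 tilt [ 0.001  0.001 -1.   ] along/lat -236.9 87.7 F [-0.3  1.  -0.4] w 16.9 q [-0.02  0.51 -0.65  1.57  0.33  1.17 -0.59]
side 0.63 c [518.8 155.2] wh [ 84.6 116.8] a 7.49 along/lat -130.4 -4.2 corners al [-189.3  -72.5  -71.4 -188.2] lat [-45.7 -47.3  37.4  38.9]
top 0.9 c [524.  147.4] wh [ 92.1 106.2] a 7.96 along/lat -121.9 -0.2 corners al [-175.2  -69.   -68.6 -174.7] lat [-46.  -46.5  45.6  46.1]
```

```bash
python3 -m handwheel '[{"hand":0.46,"dp":[0,-0.044,0],"delta_rot":[0,0,-0.15]},{"hand":0.46,"dp":[0,-0.044,0],"delta_rot":[0,0,-0.15]},{"hand":0.46,"dp":[0,0,0.035],"delta_rot":[0,0,0]},{"hand":0.46,"dp":[0,0,0.035],"delta_rot":[0,0,0]},{"hand":0.46,"dp":[-0.014,0,0],"delta_rot":[0,0,0]},{"hand":0.46,"dp":[-0.014,0,0],"delta_rot":[0,0,0]},{"hand":0.46,"dp":[0,0,0],"delta_rot":[0,0,0]}]' >/dev/null
python3 - <<'E'
from h import *
state()
E
```

```text
t 10.9 p [513.3 228.5  42.7] yaw 98.09 tilt [ 0.001 -0.001 -1.   ] along/lat -203.7 0.9 F [ 0.9 -0.4  1. ] w 40.0 q [ 0.05  0.43 -0.66  1.86  0.32  0.96 -0.61]
```

```bash
python3 -m handwheel '[{"hand":0.46,"dp":[-0.006,0,0],"delta_rot":[0,0,-0.1]},{"hand":0.46,"dp":[-0.006,0,0],"delta_rot":[0,0,0]},{"hand":0.46,"dp":[-0.006,0,0],"delta_rot":[0,0,0]},{"hand":0.46,"dp":[-0.006,0,0],"delta_rot":[0,0,0]},{"hand":0.46,"dp":[-0.006,0,0],"delta_rot":[0,0,0]},{"hand":0.46,"dp":[-0.006,0,0],"delta_rot":[0,0,0]},{"hand":0.46,"dp":[-0.006,0,0],"delta_rot":[0,0,0]},{"hand":0.46,"dp":[0,0,0],"delta_rot":[0,0,0]}]'
python3 - <<'E'
from h import *
state(); boxpose("top"); boxpose("side")
E
```

```text
time: 11.7
ee_pos: [517.6, 189.0, 41.3]
tcp_rot: [0.654, 0.757, -0.001, 0.0]
ft_force: [0.1, 0.4, 0.5]
grip_width: 40.2
gripper_force: 0.0
t 11.7 p [517.6 189.   41.3] yaw 98.38 tilt [-0.    -0.001 -1.   ] along/lat -164.0 -0.5 F [0.1 0.4 0.5] w 40.2 q [ 0.12  0.41 -0.66  1.89  0.3   0.95 -0.52]
top 0.65 c [528.  111.1] wh [ 92.8 104.6] a 9.3 along/lat -85.4 -1.4 corners al [-136.9  -32.3  -34.  -138.5] lat [-48.7 -46.8  45.9  44. ]
top 0.33 c [443.6  11.4] wh [55.7 58.2] a 5.98 along/lat 1.2 -99.3 corners al [-29.   29.2  31.4 -26.8] lat [-125.9 -128.2  -72.6  -70.3]
side 0.58 c [545.5 123.2] wh [ 32.3 124.2] a 34.7 along/lat -94.8 17.6 corners al [-143.2  -32.   -46.4 -157.6] lat [-24.5  30.8  59.7   4.4]
```

```bash
python3 -m handwheel '[{"hand":0.46,"dp":[-0.005,0.0002,0],"delta_rot":[0,0,0]},{"hand":0.46,"dp":[-0.005,0.0002,0],"delta_rot":[0,0,0.1]},{"hand":0.46,"dp":[-0.005,0.0002,0],"delta_rot":[0,0,0]},{"hand":0.46,"dp":[-0.005,0.0002,0],"delta_rot":[0,0,0]},{"hand":0.46,"dp":[-0.005,0,0],"delta_rot":[0,0,0]},{"hand":0.46,"dp":[-0.005,0,0],"delta_rot":[0,0,0]},{"hand":0.46,"dp":[0,0,0],"delta_rot":[0,0,0]}]'
python3 - <<'E'
from h import *
state(); boxpose("top","pics/t4.png"); state(); boxpose("top")
E
```

```text
time: 12.6
ee_pos: [522.9, 159.8, 41.6]
tcp_rot: [0.654, 0.756, -0.0, 0.0]
ft_force: [0.1, -0.9, 1.0]
grip_width: 40.1
gripper_force: 0.0
t 12.6 p [522.9 159.8  41.6] yaw 98.28 tilt [ 0.    -0.001 -1.   ] along/lat -134.3 0.6 F [ 0.1 -0.9  1. ] w 40.1 q [ 0.17  0.4  -0.65  1.9   0.29  0.94 -0.47]
top 0.75 c [532.8  80.6] wh [ 90.4 102.2] a 8.37 along/lat -54.5 -1.1 corners al [-105.6   -3.3   -3.5 -105.8] lat [-46.4 -46.2  44.3  44.1]
t 12.7 p [522.8 160.6  41.6] yaw 98.32 tilt [ 0. -0. -1.] along/lat -135.1 0.5 F [-0.7  0.2  0.1] w 39.9 q [ 0.17  0.4  -0.65  1.9   0.29  0.94 -0.47]
top 0.77 c [534.2  81.2] wh [ 91.1 103.6] a 6.81 along/lat -54.9 0.4 corners al [-107.8   -4.2   -1.9 -105.5] lat [-43.8 -46.5  44.6  47.2]
```

View pics/t4.png

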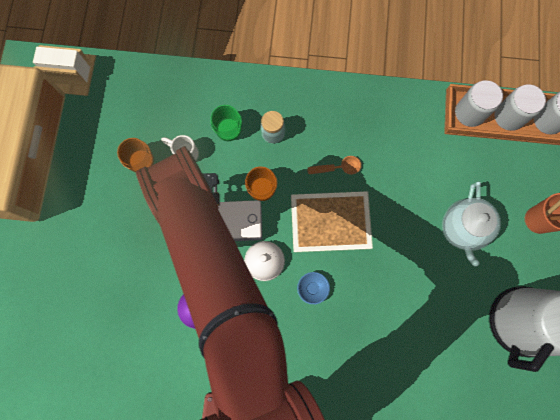

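Top view: the box front is in the gap between dome (265,260) and glasses (261,184), centred within about 1 mm. Continuing straight through.

```bash
python3 -m handwheel '[{"hand":0.46,"dp":[-0.005,0,0],"delta_rot":[0,0,0]},{"hand":0.46,"dp":[-0.005,0,0],"delta_rot":[0,0,0]},{"hand":0.46,"dp":[-0.005,0,0],"delta_rot":[0,0,0]},{"hand":0.46,"dp":[-0.005,0,0],"delta_rot":[0,0,0]},{"hand":0.46,"dp":[-0.005,0,0],"delta_rot":[0,0,0]},{"hand":0.46,"dp":[-0.005,0,0],"delta_rot":[0,0,0]},{"hand":0.46,"dp":[-0.005,0,0],"delta_rot":[0,0,0]},{"hand":0.46,"dp":[-0.005,0,0],"delta_rot":[0,0,0]}]'
python3 - <<'E'
from h import *
state(); boxpose("top")
E
```

```text
time: 13.6
ee_pos: [528.6, 121.0, 41.7]
tcp_rot: [0.654, 0.757, 0.0, 0.0]
ft_force: [-0.1, 2.7, 2.3]
grip_width: 40.0
gripper_force: 1.4
t 13.6 p [528.6 121.   41.7] yaw 98.35 tilt [ 0.  0. -1.] along/lat -95.1 0.6 F [-0.1  2.7  2.3] w 40.0 q [ 0.24  0.38 -0.64  1.91  0.28  0.94 -0.39]
top 0.85 c [540.1  39.7] wh [92.  96.6] a 8.51 along/lat -12.9 0.3 corners al [-61.1  35.6  35.2 -61.5] lat [-46.  -45.5  46.5  46.1]
```

```bash
for i in 1; do python3 -m handwheel '[{"hand":0.46,"dp":[-0.005,0,0],"delta_rot":[0,0,0]},{"hand":0.46,"dp":[-0.005,0,0],"delta_rot":[0,0,0]},{"hand":0.46,"dp":[-0.005,0,0],"delta_rot":[0,0,0]},{"hand":0.46,"dp":[-0.005,0,0],"delta_rot":[0,0,0]},{"hand":0.46,"dp":[-0.005,0,0],"delta_rot":[0,0,0]},{"hand":0.46,"dp":[-0.005,0,0],"delta_rot":[0,0,0]},{"hand":0.46,"dp":[-0.005,0,0],"delta_rot":[0,0,0]},{"hand":0.46,"dp":[-0.005,0,0],"delta_rot":[0,0,0]}]'; done
python3 - <<'E'
from h import *
state(); boxpose("top")
E
```

```text
time: 14.5
ee_pos: [534.3, 81.3, 41.5]
tcp_rot: [0.654, 0.757, -0.0, -0.0]
ft_force: [-0.5, 1.8, -0.7]
grip_width: 39.7
gripper_force: 0.7
t 14.5 p [534.3  81.3  41.5] yaw 98.35 tilt [-0. -0. -1.] along/lat -55.0 0.5 F [-0.5  1.8 -0.7] w 39.7 q [ 0.3   0.38 -0.62  1.91  0.27  0.93 -0.31]
top 0.76 c [547.   -6.9] wh [91.7 82.3] a 8.47 along/lat 34.1 0.4 corners al [-6.8 75.4 75.1 -7.2] lat [-45.6 -45.3  46.4  46.1]
```

```bash
python3 -m handwheel '[{"hand":0.46,"dp":[-0.005,0,0],"delta_rot":[0,0,0]},{"hand":0.46,"dp":[-0.005,0,0],"delta_rot":[0,0,0]},{"hand":0.46,"dp":[-0.005,0,0],"delta_rot":[0,0,0]},{"hand":0.46,"dp":[-0.005,0,0],"delta_rot":[0,0,0]},{"hand":0.46,"dp":[-0.005,0,0],"delta_rot":[0,0,0]},{"hand":0.46,"dp":[-0.005,0,0],"delta_rot":[0,0,0]},{"hand":0.46,"dp":[-0.005,0,0],"delta_rot":[0,0,0]},{"hand":0.46,"dp":[-0.005,0,0],"delta_rot":[0,0,0]}]'
python3 -m handwheel '[{"hand":0.46,"dp":[-0.005,0,0],"delta_rot":[0,0,0]},{"hand":0.46,"dp":[-0.005,0,0],"delta_rot":[0,0,0]},{"hand":0.46,"dp":[-0.005,0,0],"delta_rot":[0,0,0]},{"hand":0.46,"dp":[-0.005,0,0],"delta_rot":[0,0,0]},{"hand":0.46,"dp":[-0.005,0,0],"delta_rot":[0,0,0]},{"hand":0.46,"dp":[-0.005,0,0],"delta_rot":[0,0,0]},{"hand":0.46,"dp":[-0.005,0,0],"delta_rot":[0,0,0]},{"hand":0.46,"dp":[-0.005,0,0],"delta_rot":[0,0,0]}]'
python3 - <<'E'
from h import *
state(); boxpose("top")
E
```

```text
time: 15.4
ee_pos: [540.2, 41.9, 41.7]
tcp_rot: [0.654, 0.757, 0.0, 0.0]
ft_force: [0.1, 2.7, 1.7]
grip_width: 39.5
gripper_force: 1.3
time: 16.2
ee_pos: [545.9, 2.2, 41.6]
tcp_rot: [0.654, 0.757, -0.0, -0.0]
ft_force: [-0.8, 3.1, 1.7]
grip_width: 40.1
gripper_force: 1.4
t 16.2 p [545.9   2.2  41.6] yaw 98.35 tilt [-0.  0. -1.] along/lat 24.9 0.7 F [-0.8  3.1  1.7] w 40.1 q [ 0.42  0.38 -0.59  1.9   0.26  0.94 -0.15]
top 0.8 c [560.3 -97.7] wh [92.6 58. ] a 8.84 along/lat 125.9 0.6 corners al [ 97.3 155.4 154.4  96.4] lat [-46.  -45.4  47.2  46.6]
```

```bash
python3 -m handwheel '[{"hand":0.46,"dp":[-0.005,0,0],"delta_rot":[0,0,0]},{"hand":0.46,"dp":[-0.005,0,0],"delta_rot":[0,0,0]},{"hand":0.46,"dp":[-0.005,0,0],"delta_rot":[0,0,0]},{"hand":0.46,"dp":[-0.005,0,0],"delta_rot":[0,0,0]},{"hand":0.46,"dp":[-0.005,0,0],"delta_rot":[0,0,0]},{"hand":0.46,"dp":[-0.005,0,0],"delta_rot":[0,0,0]},{"hand":0.46,"dp":[-0.005,0,0],"delta_rot":[0,0,0]},{"hand":0.46,"dp":[-0.005,0,0],"delta_rot":[0,0,0]}]'
python3 -m handwheel '[{"hand":0.46,"dp":[-0.005,0,0],"delta_rot":[0,0,0]},{"hand":0.46,"dp":[-0.005,0,0],"delta_rot":[0,0,0]},{"hand":0.46,"dp":[-0.005,0,0],"delta_rot":[0,0,0]},{"hand":0.46,"dp":[-0.005,0,0],"delta_rot":[0,0,0]},{"hand":0.46,"dp":[-0.005,0,0],"delta_rot":[0,0,0]},{"hand":0.46,"dp":[-0.005,0,0],"delta_rot":[0,0,0]},{"hand":0.46,"dp":[-0.004,0,0],"delta_rot":[0,0,0]},{"hand":0.46,"dp":[0,0,0],"delta_rot":[0,0,0]}]'
python3 -m handwheel '[{"hand":0.46,"dp":[0.006,0,0],"delta_rot":[0,0,0]},{"hand":0.46,"dp":[0.012,0,0],"delta_rot":[0,0,0]},{"hand":0.46,"dp":[0.002,0,-0.03],"delta_rot":[0,0,0]},{"hand":0.46,"dp":[0,0,-0.045],"delta_rot":[0,0,0]},{"hand":0.46,"dp":[0,0,-0.045],"delta_rot":[0,0,0]},{"hand":0.46,"dp":[0.04,0,-0.045],"delta_rot":[0,0,0]},{"hand":0.46,"dp":[0.04,0,-0.03],"delta_rot":[0,0,0]},{"hand":0.46,"dp":[0.04,0,0],"delta_rot":[0,0,0]}]'
python3 -m handwheel '[{"hand":0.46,"dp":[0.045,0,0],"delta_rot":[0,0,0]},{"hand":0.46,"dp":[0.045,0,0],"delta_rot":[0,0,0]},{"hand":0.46,"dp":[0.045,0,0],"delta_rot":[0,0,0]},{"hand":0.46,"dp":[0,0,0],"delta_rot":[0,0,0]},{"hand":0.46,"dp":[0,0,0],"delta_rot":[0,0,0]}]' >/dev/null
python3 - <<'E'
from h import *
state(); boxpose("top","pics/t5.png"); boxpose("side")
E
```

```text
time: 17.1
ee_pos: [551.7, -37.4, 41.5]
tcp_rot: [0.654, 0.757, -0.0, -0.0]
ft_force: [0.0, 1.4, -0.0]
grip_width: 39.9
gripper_force: 0.7
time: 17.9
ee_pos: [556.8, -71.5, 41.6]
tcp_rot: [0.654, 0.756, -0.0, 0.0]
ft_force: [-0.3, -0.0, 0.3]
grip_width: 40.2
gripper_force: 0.0
time: 18.7
ee_pos: [538.6, 64.2, 233.7]
tcp_rot: [0.654, 0.757, 0.002, 0.003]
ft_force: [0.6, 0.3, -0.1]
grip_width: 40.2
gripper_force: 0.0
t 19.2 p [516.6 196.9 229. ] yaw 98.58 tilt [-0.  0. -1.] along/lat -172.0 -0.4 F [ 0.4 -1.3 -0.9] w 40.2 q [ 0.23  0.22 -0.78  1.69  0.16  1.3  -0.42]
top 0.98 c [ 567.2 -141.1] wh [ 92.1 119.1] a 8.22 along/lat 169.9 1.1 corners al [110.3 229.4 229.4 110.4] lat [-44.9 -44.9  47.1  47.2]
side 0.7 c [ 579.8 -143.9] wh [ 64.1 110. ] a 7.99 along/lat 174.4 13.2 corners al [119.2 229.2 229.5 119.5] lat [-18.6 -19.1  45.   45.5]
```

View pics/t5.png

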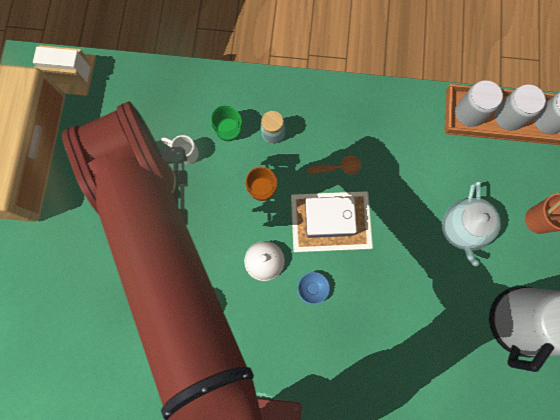

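The box stands at (330,215), wholly inside the mat (x 292–372, y 193–250). The dome, glasses and other visible items haven't moved, and the hand is high and clear.

```bash
python3 -c "
from workcell import arm; print(arm.close_job())"
```

```text
the job is handed in; nothing more can be done
None
```

I pushed the spice box through the gap and it now stands wholly on the mat, with at least 20 mm of mat showing on every side. The hand is clear, and the job was handed in at about 19 s with no sign of contact with the dome or glasses.

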